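Slide the small bottle to the free middle place of the stirrer

ROBOT

A 6-joint arm with a two-finger parallel gripper is mounted at the origin on a cart in front of the work surface, level with it; the furniture and walls round the work are solid. World frame = base frame: x ahead of the robot, y to its left, z up, the work surface at z = 0. Lengths are in mm, angles in rad, forces in N, time in s.
With the tool pointing down it reaches from about 275 to 750 mm from the base axis. Payload 10.2 kg.
Tool frame: the origin (TCP) lies at the very end of the fingers, on their centre line; the grasp point (between the pads) lies 19 mm behind it; z points along the fingers, y is the line along which they close (so a half turn about z gives the same grasp; the last joint's range is limited). The gripper opens to 85 mm and grips with 20 to 120 N. Pads are 22 mm wide; open, the fingers measure 114 mm over their backs; the gripper's body (76 mm by 85 mm) begins 54 mm behind the grasp point. The pads swing forward as they close: fully open they stand 13 mm farther back than shut.
Start: joints at [-1.515, 0.313, 1.498, -0, 1.331, -0.223], TCP at [144.468, -504.738, 231.294] pointing down, gripper open.
Joint ranges: [-2.94, 2.94], [-0.97, 2.17], [0.19, 2.56], [-1.23, 4.37], [0.02, 3.11], [-2.88, 2.88]. Speed limits (rad/s): [2.39, 2.39, 3.01, 3.14, 3.14, 3.14].

INTERFACE

Orientations are given as a unit quaternion [w, x, y, z].
In Python, from rig import ctrl gives the robot as it stands.
- The arm moves only by the tool step_arm, never from a script. Its argument "increments" is a list of rows, each a list of 3 entries, a list of its own where there are three numbers: the shift along the tool's x, y, z in cm, then the turn, a rotation vector about the tool's x, y, z in degrees, then the opening in per cent of the stroke, from 0 (shut) to 100 (fully open). A call has 1 to 8 rows; each row is the pose to reach, as a shift and turn from the pose commanded when the call began, along the tool's axes at that moment; what a row does not reach only later rows make up. A row lasts 1/8 s, in which the tool goes at most 62.5 mm and 10.7 degrees, less where a joint would pass 70% of its speed; a pose out of reach is approached as far as the arm can. A call with a gripper value outside its range is refused whole. The fingers move at their own pace and stop on an object; "squeeze" is the grip in N (left out, the last holds). Time passes only in rows, so rows that repeat a pose let the fingers close. It gives the time, the measured TCP pose, the force, the opening and the grip force at its end, in the units of the state.
- ctrl.sense(): the state, without advancing time (a new reading comes with each control period).
- ctrl.capture(name): name is "scene" or "top" or "wrist"; returns a dict with "img" (400x640x3 uint8, red, green, blue), "fx", "fy", "cx", "cy" (pixels), "k1" (the pictures are not rectified: a ray, as slopes to the right and down, at radius r is drawn at 1 + k1 r^2 times it, then the intrinsics apply), "extrinsics" (4x4, takes a point from camera to world coordinates). Camera axes: x right, y down, z forward; pixel columns grow to the right and rows downward; lengths in mm; the calibration is good to about 2 mm. A picture is of the moment at which its call begins. There is no depth.
- ctrl.finish_job(): hands the job in; it is judged then, once.
The state is a dict: "time_s": time; "joints": joint angles; "dq": joint speeds; "tau": joint torques, N m; "eef_pos": TCP position; "ee_rot": TCP orientation; "force": force on the tool from outside, world axes, zero at the start; "wrist_torque": the same for the moment, N m; "grip_width": opening from 0.0 (shut) to 1.0 (fully open); "grip_force": force on a finger pad.
Only numpy, scipy, OpenCV 4.12 (cv2) and the standard library are available. Lean on these libraries where they do the work, as an engineer would, in place of code of your own. Each camera call takes 0.05 s, during which the arm holds its last target. There are 200 camera calls.

TASK

On the desk stands a low three-place stirrer with a ring marked at each place; a small bottle stands at one end place, a big bottle at the other, and the middle place is free. Slide the small bottle across the stirrer's top to the middle place, without lifting or tipping it, and leave it standing upright in the centre of the middle ring, released. Leave the big bottle where it stands.

Things in the scene. Friction and masses are not known exactly. Their poses are not given: they have to be found in the camera images.
- small_bottle: The small white plastic bottle with a red screw cap, 48 mm in diameter and 124 mm high, 0.15 to 0.3 kg, loose, with a smooth flat base that slides easily on the stirrer's top (friction about 0.15); straight round body from about 6 to 73 mm above its underside, then a shoulder, cap about 25 mm in diameter from 102 to 124 mm. It starts within 6 mm of the centre of one end place of the stirrer, at either end. Origin: centre of its underside; z up along its axis.
- big_bottle: The big white plastic bottle with a pale cap, 73 mm in diameter and 174 mm high, about 0.4 kg, loose, standing on the other end place; to be left alone. Origin: centre of its underside; z up.
- stirrer: Three-place magnetic stirrer, a fixed low white slab with a flat metal top, 120 mm (its x) by 380 mm (its y) by 35 mm high, with three small black knobs on its front (-x) edge. The three places lie in a row along its y axis at -140, 0 and +140 mm, each marked with a flat black ring of 84 mm outer diameter and a dot in its centre; the top is flat and nothing stands out between them. Origin: centre of its underside, on the desk; z up.
- middle_place (a point): Centre of the middle ring, on the stirrer's top surface, 35 mm above the desk. Axes as the stirrer's.

How it is judged (in metres and radians):
At the end, for the whole second after the job is handed in: The small bottle stands upright (within 6 degrees), at rest, on the stirrer's top, its centre within 15 mm of the centre of the middle ring; the big bottle stands upright within 20 mm of where it was (horizontal distance between small_bottle and middle_place below 0.015 m and z of small_bottle in the frame of middle_place between -0.004 and 0.004 m and angle between each of small_bottle, big_bottle's own z axis and vertical below 0.1 rad and linear speed of small_bottle below 0.02 m/s and distance of big_bottle from where it was at the start of the episode below 0.02 m); the robot touches nothing.
It fails at once if the small bottle is lifted more than 10 mm off the stirrer's top (z of small_bottle in the frame of middle_place above 0.01 m).
It fails at once if the small bottle is tipped by more than 17 degrees (angle between small_bottle's own z axis and vertical above 0.3 rad).
It fails at once if the big bottle is pushed more than 20 mm from its place (distance of big_bottle from where it was at the start of the episode above 0.02 m).
It also fails if it takes over 37 s, if anything falls off the work surface, if the arm or the gripper's body presses on something with over 40 N, if the wrist force passes 120 N, or if a joint passes its speed limit or range.

## Working session

There is one attempt and no reset: what is moved stays moved. The work goes in short steps, Python scripts to look and compute and a tool call to move; the robot and the scene stay as the last step left them, time stands still between calls to the robot, and variables do not carry over. Pictures are saved under pics/ and viewed, at most 10 in all, crops included, and the job is handed in when it is done.

Besides the shell and the picture viewer there is one more tool, called after "Emit:" as a command line: name --argument value ..., lists and objects as JSON in quotes. step_arm: Moves the arm, as the interface text tells. Its arguments: {"type":"object","properties":{"increments":{"type":"array"},"squeeze":{"type":"number"}},"required":["increments"]}

```bash
mkdir -p pics; cat > h.py <<'E'
import numpy as np, cv2, pickle
from rig import ctrl
def snap(n,f):
    c=ctrl.capture(n); cv2.imwrite(f'pics/{f}.png',c['img'][:,:,::-1]); pickle.dump(c,open(f'pics/{f}.pkl','wb')); return c
def ray(c,u,v):
    d=np.array([(u-c['cx'])/c['fx'],(v-c['cy'])/c['fy']]); s=d.copy()
    for _ in range(20): s=d/(1+c['k1']*(s@s))
    E=np.array(c['extrinsics']); r=E[:3,:3]@np.array([*s,1]); return E[:3,3],r/np.linalg.norm(r)
def atz(c,u,v,z):
    o,r=ray(c,u,v); return o+r*(z-o[2])/r[2]
def tri(*L):
    A=np.zeros((3,3));b=np.zeros(3)
    for c,u,v in L:
        o,r=ray(c,u,v);P=np.eye(3)-np.outer(r,r);A+=P;b+=P@o
    p=np.linalg.solve(A,b); return p,[np.linalg.norm(np.cross(p-ray(*l)[0],ray(*l)[1])) for l in L]
def load(f): return pickle.load(open(f'pics/{f}.pkl','rb'))
E
python3 - <<'E'
from h import *
for n in('scene','top'):
    c=snap(n,n+'0'); print(n,c['fx'],c['k1'],np.round(c['extrinsics'],3).tolist())
s=ctrl.sense();print(s)
a=cv2.imread('pics/scene0.png');b=cv2.imread('pics/top0.png')
E
```

```text
scene 431.45758978336164 -0.1080640231102647 [[-0.519, -0.603, 0.606, -27.306], [-0.854, 0.354, -0.381, 371.774], [0.015, -0.715, -0.699, 691.244], [0.0, 0.0, 0.0, 1.0]]
top 430.69753340663084 -0.10198103591050589 [[-0.011, -0.976, 0.216, 325.677], [-1.0, 0.011, 0.001, 25.665], [-0.003, -0.216, -0.976, 903.049], [0.0, 0.0, 0.0, 1.0]]
{'time_s': 0.1, 'joints': array([-1.51539785e+00,  3.13397586e-01,  1.49831978e+00, -2.20355339e-05,
        1.33097966e+00, -2.23409744e-01]), 'dq': array([-0.00324889, -0.00175831, -0.00192235,  0.00081197, -0.00105842,
       -0.00158345]), 'tau': array([ 4.07146144e-03, -4.12892032e+01, -2.60141248e+01, -4.74800777e-05,
        2.98957559e-03, -2.43986813e-05]), 'eef_pos': array([ 144.45135586, -504.51769047,  230.80604544]), 'ee_rot': array([-5.51135524e-04,  9.90298457e-01,  1.38955606e-01,  3.56688277e-05]), 'force': array([-0.897839  ,  0.29897189, -0.42318918]), 'wrist_torque': array([ 0.04605593, -0.02674809, -0.02007628]), 'grip_force': 0.0, 'grip_width': 1.0004495874933481}
```

View pics/scene0.png

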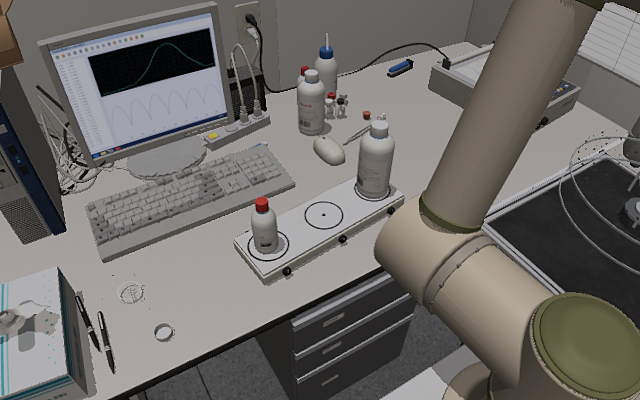

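View pics/top0.png

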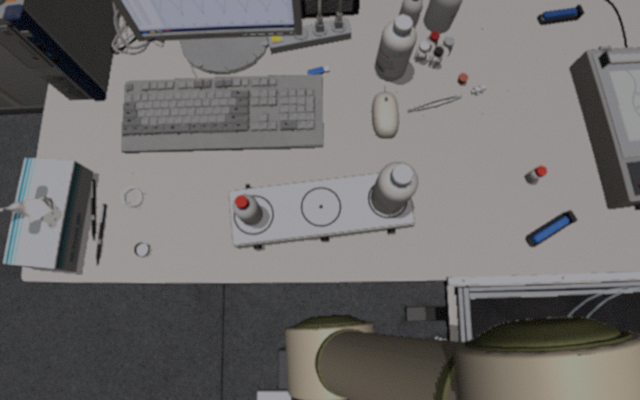

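The scene view shows the small bottle (cap ~(262,203)), the middle dot (~(323,214)) and the big bottle (cap ~(378,130)). The top view shows the dot at ~(321,207), the red cap at ~(242,202) and the big cap at ~(401,176). I'll enlarge both.

```bash
python3 - <<'E'
import cv2,numpy as np
a=cv2.imread('pics/scene0.png')[180:300,225:385];b=cv2.imread('pics/top0.png')[160:250,220:420]
cv2.imwrite('pics/cs.png',cv2.resize(a,None,fx=5,fy=5,interpolation=2)[:600,:800]);cv2.imwrite('pics/ct.png',cv2.resize(b,None,fx=4,fy=4,interpolation=2))
E
```

```text
(no output)
```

View pics/cs.png

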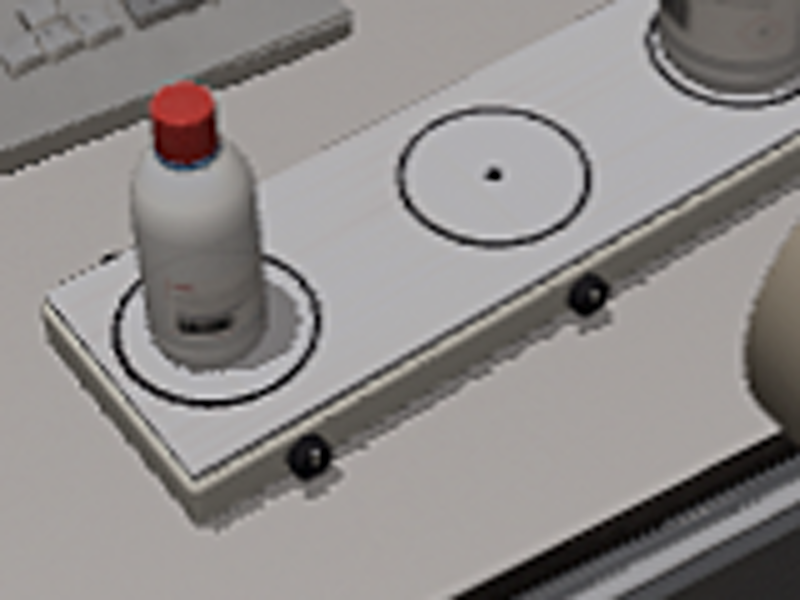

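View pics/ct.png

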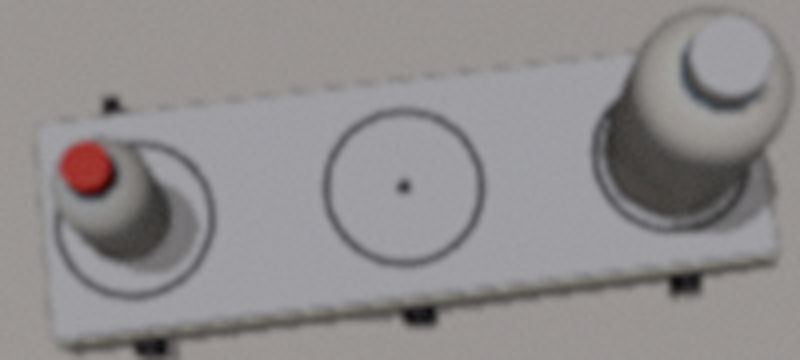

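The scene crop shows the dot at (494,174), the centre of the cap top at (184,97) and the left ring centre at about (217,328). In the top crop these are at (404,186), (86,167) and (135,219), and the big bottle's cap is at (730,58).

```bash
python3 - <<'E'
from h import *
S,T=load('scene0'),load('top0')
s=lambda U,V:(S,225+(U+.5)/5-.5,180+(V+.5)/5-.5)
t=lambda U,V:(T,220+(U+.5)/4-.5,160+(V+.5)/4-.5)
for n,a,b in(('dot',(494,174),(404,186)),('cap',(184,97),(86,167)),('lring',(217,328),(135,219))):
    print(n,tri(s(*a),t(*b)), atz(*s(*a),159 if n=='cap' else 35),atz(*t(*b),159 if n=='cap' else 35))
print('bigcap',atz(*t(730,58),209),'rring',atz(*t(673,152),35))
for p in((40,122),(60,338),(775,258)):print(atz(*t(*p),35))
c=ctrl.capture('wrist');print(np.round(c['extrinsics'],3).tolist(),c['fx'])
E
```

```text
dot (array([519.90527624,  26.17622949,  33.23357216]), [np.float64(0.2090839357174529), np.float64(0.20908393571748485)]) [518.59618264  27.24435564  35.        ] [519.36919813  26.01888188  35.        ]
cap (array([502.23659002, 168.04178156, 160.65722672]), [np.float64(1.0378854994947764), np.float64(1.0378854994947395)]) [504.78483129 168.09110887 159.        ] [501.96156248 167.50594943 159.        ]
lring (array([504.43547561, 165.65369651,  30.63936529]), [np.float64(0.07467683430927666), np.float64(0.0746768343091311)]) [500.9845736  167.06514192  35.        ] [503.49369014 164.89445144  35.        ]
bigcap [ 534.25676288 -111.95801155  209.        ] rring [ 535.90967528 -113.93774062   35.        ]
[555.82753406 216.14957869  35.        ]
[442.0560009  201.97885182  35.        ]
[ 479.3507761  -164.15904881   35.        ]
[[0.275, -0.917, -0.289, 218.253], [-0.961, -0.263, -0.082, -483.991], [-0.001, 0.3, -0.954, 372.949], [0.0, 0.0, 0.0, 1.0]] 326.64540036083366
```

Emit:
step_arm --increments '[[[53,-54.8,0],[0,0,9.4],100],[[53,-54.8,0],[0,0,9.4],100],[[53,-54.8,0],[0,0,9.4],100],[[53,-54.8,0],[0,0,9.4],100],[[53,-54.8,0],[0,0,9.4],100],[[53,-54.8,0],[0,0,9.4],100],[[53,-54.8,0],[0,0,9.4],100],[[53,-54.8,0],[0,0,9.4],100]]'

```text
time_s: 1.15
eef_pos: [380.3, -61.6, 231.5]
ee_rot: [0.0, 0.998, 0.057, 0.0]
force: [0.9, -0.9, -0.6]
grip_width: 0.998
grip_force: 0.0
```

Emit:
step_arm --increments '[[[14.8,-21.4,0],[0,0,0],100],[[14.8,-21.4,0],[0,0,0],100],[[14.8,-21.4,0],[0,0,0],100],[[14.8,-21.4,0],[0,0,0],100],[[14.8,-21.4,0],[0,0,0],100],[[14.8,-21.4,0],[0,0,0],100],[[14.8,-21.4,0],[0,0,0],100],[[14.8,-21.4,0],[0,0,0],100]]'

```text
time_s: 2.15
eef_pos: [502.1, 164.9, 231.6]
ee_rot: [0.0, 0.998, 0.056, 0.0]
force: [0.2, -0.2, 0.1]
grip_width: 1.0
grip_force: 0.0
```

```bash
python3 - <<'E'
from h import *
c=snap('wrist','w1'); print(ctrl.sense()['eef_pos'],np.round(c['extrinsics'],3).tolist())
E
```

```text
[502.17163886 165.06855422 231.61051549] [[0.113, -0.948, -0.298, 578.327], [-0.994, -0.107, -0.034, 173.14], [0.0, 0.3, -0.954, 373.775], [0.0, 0.0, 0.0, 1.0]]
```

View pics/w1.png

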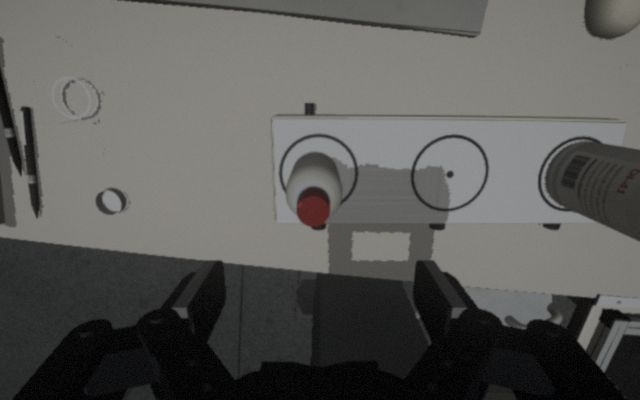

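The wrist view shows the red cap's disc at about (313,209), the left ring centred at (318,173), the middle dot at (450,174) and the fingers open below.

```bash
python3 - <<'E'
from h import *
S,T,W=load('scene0'),load('top0'),load('w1')
def red(c):
    i=c['img'].astype(int); m=((i[...,0]>2.2*i[...,1])&(i[...,0]>60)).astype('uint8')
    n,l,s,ce=cv2.connectedComponentsWithStats(m); 
    for k in range(1,n):
        if s[k,4]>40: print(s[k],ce[k])
for c in(S,T,W):print('--');red(c)
S1=(S,323.4,214.4);T1=(T,320.6,206.1)
s=(S,261.4,199);t=(T,241.1,201.4)
print('dot',atz(W,450,174,35),tri((W,450,174),S1,T1))
for v in(207,209,211):print('cap',atz(W,313.5,v,159),tri((W,313.5,v),s,t))
print('lring',atz(W,318.5,172.5,35))
E
```

```text
--
[255 197  13  16 160] [261.125 204.   ]
--
[431  31   8  10  56] [434.23214286  35.41071429]
[536 167  10   9  68] [540.63235294 170.80882353]
[236 196  12  12 113] [241.38053097 201.68141593]
--
[302 197  26  28 233] [316.75107296 210.54077253]
dot [519.25553149  25.74340527  35.        ] (array([519.37960116,  26.1317182 ,  34.35678097]), [np.float64(0.641823311940545), np.float64(0.6862703990135782), np.float64(0.19224908298201718)])
cap [507.14309786 168.85907802 159.        ] (array([504.86498017, 168.19250136, 156.96239383]), [np.float64(1.641488361429277), np.float64(1.4678111819387836), np.float64(2.404090408080965)])
cap [505.68941622 168.70172451 159.        ] (array([504.15356367, 168.18035506, 157.94571605]), [np.float64(1.2207090387727466), np.float64(1.2030981712963082), np.float64(1.9635002034319973)])
cap [504.23003858 168.5437672  159.        ] (array([503.44622851, 168.16839441, 158.92959706]), [np.float64(0.8071627731804001), np.float64(1.009151493129299), np.float64(1.5655466688108444)])
lring [504.85238774 165.27211781  35.        ]
```

Emit:
step_arm --increments '[[[0,0,3],[0,0,0],100],[[0,0,6],[0,0,0],100],[[0,0,6],[0,0,0],100],[[0,0,6],[0,0,0],100]]'

```text
time_s: 2.7
eef_pos: [502.8, 165.8, 172.7]
ee_rot: [-0.0, 0.998, 0.057, 0.001]
force: [-0.6, -0.4, 1.0]
grip_width: 0.999
grip_force: 0.0
```

Emit:
step_arm --increments '[[[0.15,-0.23,1],[0,0,0],100],[[0.15,-0.23,2.4],[0,0,0],100],[[0.15,-0.23,3.8],[0,0,0],100],[[0.15,-0.23,3.8],[0,0,0],100],[[0.15,-0.23,3.8],[0,0,0],60]]' --squeeze 20

```text
time_s: 3.32
eef_pos: [503.7, 168.4, 133.5]
ee_rot: [0.0, 0.998, 0.057, 0.0]
force: [-0.0, 0.1, -0.1]
grip_width: 0.818
grip_force: 0.0
```

```bash
python3 - <<'E'
from h import *
c=snap('wrist','w2'); s=ctrl.sense();print(s['eef_pos'],s['grip_width'])
E
```

```text
[503.73476756 168.45842871 133.67096392] 0.7311109836633154
```

View pics/w2.png

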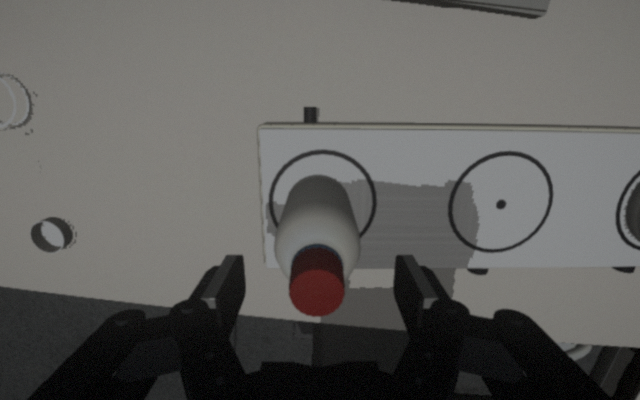

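The cap at (318,287) lies midway between the pads, at x≈240 and x≈398. I'll close gently now.

Emit:
step_arm --increments '[[[0,0,0],[0,0,0],40],[[0,0,0],[0,0,0],30],[[0,0,0],[0,0,0],25],[[0,0,0],[0,0,0],20],[[0,0,0],[0,0,0],15],[[0,0,0],[0,0,0],15],[[0,0,0],[0,0,0],15]]' --squeeze 20

```text
time_s: 4.25
eef_pos: [503.6, 168.5, 133.5]
ee_rot: [-0.0, 0.998, 0.057, 0.0]
force: [-0.8, 2.0, 4.8]
grip_width: 0.297
grip_force: 18.3
```

Emit:
step_arm --increments '[[[0,0.5,0],[0,0,0],15],[[0,1.5,0],[0,0,0],15],[[0,2.7,0],[0,0,0],15],[[0,3.9,0],[0,0,0],15],[[0,5.1,0],[0,0,0],15],[[0,6.3,0],[0,0,0],15],[[-0.05,7.0,0],[0,0,0],15],[[-0.05,7.0,0],[0,0,0],15]]'

```text
time_s: 5.25
eef_pos: [511.3, 98.2, 133.6]
ee_rot: [0.0, 0.998, 0.057, 0.0]
force: [0.4, -0.7, 5.4]
grip_width: 0.293
grip_force: 18.4
```

Emit:
step_arm --increments '[[[0,0.5,0],[0,0,0],15],[[0,1.6,0],[0,0,0],15],[[0,2.8,0],[0,0,0],15],[[0,4.0,0],[0,0,0],15],[[0,5.2,0],[0,0,0],15],[[0,6.4,0],[0,0,0],15],[[0,7.2,0],[0,0,0],15],[[0,7.2,0],[0,0,0],15]]'

```text
time_s: 6.25
eef_pos: [519.5, 26.6, 133.5]
ee_rot: [0.0, 0.998, 0.057, 0.0]
force: [-0.1, -1.1, 5.2]
grip_width: 0.298
grip_force: 18.4
```

```bash
python3 - <<'E'
from h import *
snap('wrist','w3');snap('scene','s3'); s=ctrl.sense();print(s['eef_pos'],s['grip_width'])
a=cv2.imread('pics/w3.png');b=cv2.imread('pics/s3.png')[170:270,270:410]
cv2.imwrite('pics/m3.png',np.hstack([a[100:400,180:460],cv2.resize(b,(420,300),interpolation=2)]))
E
```

```text
[519.51068084  26.77495801 133.56759726] 0.29895039305157817
```

View pics/m3.png

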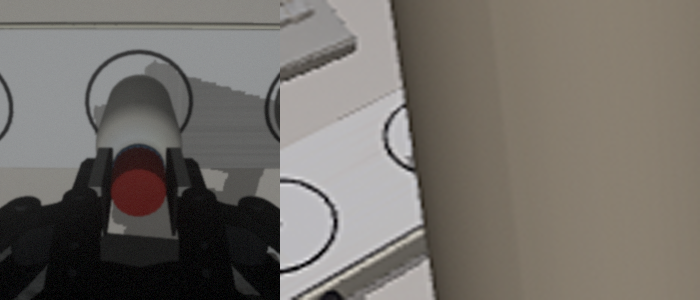

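The wrist view shows the gripped bottle centred in the middle ring (ring about 87–192, bottle centred near 140). The arm blocks the scene view. I'll release and rise.

Emit:
step_arm --increments '[[[0,0,0],[0,0,0],40],[[0,0,0],[0,0,0],60],[[0,0,0],[0,0,0],85],[[0,0,0],[0,0,0],85],[[0,0,-1],[0,0,0],85],[[0,0,-3],[0,0,0],85],[[0,0,-6],[0,0,0],85],[[0,0,-10],[0,0,0],85]]'

```text
time_s: 7.35
eef_pos: [518.9, 27.4, 234.5]
ee_rot: [-0.0, 0.998, 0.057, -0.0]
force: [0.7, 0.2, -0.2]
grip_width: 0.854
grip_force: 0.0
```

Emit:
step_arm --increments '[[[-6,-4,-2],[0,0,0],85],[[-12,-8,-2],[0,0,0],85],[[-12,-12,-2],[0,0,0],85],[[-12,-16,-2],[0,0,0],85],[[-12,-16,-2],[0,0,0],85],[[-12,-16,-2],[0,0,0],85]]'

```text
time_s: 8.1
eef_pos: [381.9, 172.2, 253.6]
ee_rot: [0.0, 0.998, 0.057, 0.0]
force: [0.4, -0.5, 0.5]
grip_width: 0.856
grip_force: 0.0
```

```bash
python3 - <<'E'
from h import *
snap('top','t4');snap('scene','s4'); s=ctrl.sense();print(s['eef_pos'],s['time_s'],s['force'])
a=cv2.imread('pics/t4.png')[160:250,230:430];b=cv2.imread('pics/s4.png')[100:300,230:430]
cv2.imwrite('pics/m4.png',np.vstack([cv2.resize(a,(640,288),interpolation=2),cv2.resize(b,(640,640),interpolation=2)[:300]])) if 0 else cv2.imwrite('pics/m4.png',np.hstack([cv2.resize(a[:,:100],(400,360),interpolation=2)[:, :],cv2.resize(b[:180],(400,360),interpolation=2)]))
cv2.imwrite('pics/m4.png',np.hstack([cv2.resize(a[:,50:150],(400,360),interpolation=2),cv2.resize(b[:180],(400,360),interpolation=2)]))
E
```

```text
[382.01534519 171.74957903 253.46006334] 8.2 [-0.14412808 -0.58200418  0.47651491]
```

View pics/m4.png

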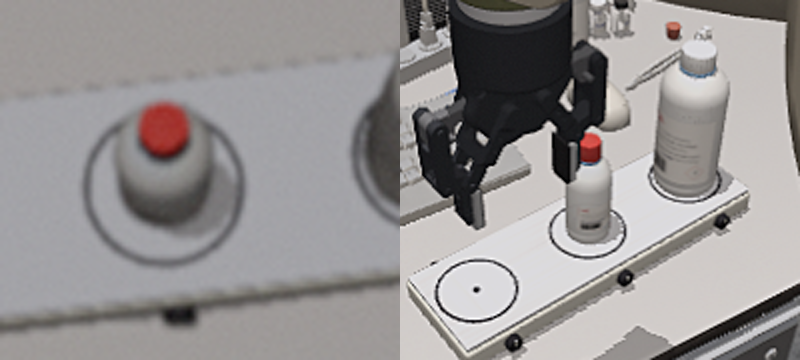

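The top view shows the cap at (164,129) in the crop, and the bottle stands inside the middle ring. The scene view shows it upright and free of the gripper, with the big bottle untouched. I'll check the offset and hand in.

```bash
python3 - <<'E'
from h import *
p=atz(load('t4'),280+164.5/4-.5,160+129.5/4-.5,159); d=p[:2]-[519.4,26.1]; print(p,d)
if np.hypot(*d)<8: print(ctrl.finish_job())
E
```

```text
[517.73580376  25.69306928 159.        ] [-1.66419624 -0.40693072]
the job is handed in; nothing more can be done
None
```

The small bottle stands upright and released in the middle ring, about 2 mm off centre by the top camera; the big bottle was not touched, and the job is handed in at about 8 s of the 37 s limit.

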